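Zero the bench comparator on its master bar, then gauge a worn conveyor strip

TASK

The steel master bar is already lying under the spindle of the bench comparator: turn the dial's knurled bezel until its zero wedge stands under the needle, let go, then draw the master out and lay it in its wooden rest. Slide the black wear strip flat along the anvil under the sprung spindle until it is home against the two side pins and the end stop, and leave it there with the zero setting untouched so that the needle shows its wear. The comparator is a delicate instrument: feel your way and do not push hard on its spindle, pins, end stop or anvil, and leave everything else on the bench alone.

Things in the scene. Friction and masses are not known exactly. Their poses are not given: they have to be found in the camera images.
- stand: Comparator stand, fixed: grey cast base, smooth ground steel anvil plate, its top 30 mm above the origin. Origin on the bench right under the spindle axis; z up, +x from the spindle to the column; bars enter from the +y side and slide to -y. Base x -45..105, y -55..155 mm; anvil x -41..45, y -51..151 mm. A bar that is home lies along y with its middle at x = 0.
- slot (a point): Point on the anvil, (0, -33) mm in the stand's frame: middle of the slot in which the end stop is clamped. The stop (end_stop_c0 in the rules) is a steel block, 18 mm wide, 12 mm along y, 11 mm tall, a screw head on top. Set by hand, its face towards +y lies anywhere from y = -28 to -16 mm and is not measured, so must be felt or seen. The end of a bar that is home touches that face.
- side_pins (a point): Point on the anvil midway between the two side pins, at (17, 15) mm in the stand's frame: fixed steel dowels, 8 mm thick, 11 mm tall, at (17, -10) and (17, 40) mm. The long side of a bar that is home touches both.
- column (a point): Top of the stand's round steel column, 22 mm thick, at (80, 0) mm in the stand's frame, 128 mm above the bench. From it a bracket 18 mm wide, 66 to 80 mm above the bench, holds the dial indicator over the spindle axis.
- bezel: Knurled bezel ring with the dial face, looking up, 60 mm across, 14.5 mm tall, to be gripped from above across its rim; the dial's back below it is 54 mm across and 12.5 mm tall. Origin on the spindle axis at its lower edge, 96 to 98 mm above the bench; x points away from the zero wedge, z up. About 0.05 N m of friction holds it where it is left.
- zero_mark (a point): Black wedge on the white dial face that marks zero, 22 mm from the spindle axis. It turns with the bezel about that axis.
- needle_tip (a point): Tip of the black needle over the dial face, 22 mm from the spindle axis. It turns 0.4 rad clockwise (seen from above) per mm the spindle is pushed up, and not with the bezel. With the master under the spindle it points roughly to the stand's -x.
- plunger: Sprung spindle of the indicator: upright, 4.4 mm thick with a smooth 8 mm ball tip, pushed down with about 2.5 N. Origin at the lowest point of the ball. With nothing under it the ball hangs 13 to 14.4 mm above the anvil; it can be pushed up 11 mm.
- master: Master: plain ground steel bar, 140 x 26 x 18 mm, about 0.5 kg. Origin in the middle of its underside, x along its length, z up. The ends of its top face are bevelled 7 mm long by 5 mm deep. It starts on the anvil under the spindle, along the stand's y, 1 to 4 mm off the side pins; its +y end is free for the gripper.
- strip: Wear strip from a tray conveyor: black plastic bar with two screw holes, 140 x 26 mm and 18 mm thick when new, now worn to about 16.5 mm, about 90 g. Origin in the middle of its underside, x along its length, z up. Both ends of its top face are bevelled 7 mm long by 5 mm deep, so that the spindle rides up; the ends are alike. Starts flat on the bench.
- tray: Rest for the master, fixed to the bench: shallow open wooden box 178 x 98 mm outside, 14 mm high, walls and floor 6 mm thick, lined with grey felt. Origin in the middle of its underside, x along its length.
- pot: Black upturned plant pot, 120 mm across, 100 mm tall; bystander. Origin in the middle of its underside.
- screwdriver: Screwdriver lying on the bench; bystander.
- brush: Brush lying on the bench; bystander.
- tin: Metal tin, 66 mm across, 42 mm tall; bystander.
- dibber: Small wooden dibber standing on its head, 110 mm tall; bystander.
- carton: Cardboard carton 60 x 80 x 50 mm; bystander.
- wrench: Wrench lying on the bench; bystander.

How it is judged:
On the way, in this order (a step that is already met when the one before it is completed fails the run):
1. with the master under the spindle the zero wedge stands under the needle, bezel let go (horizontal distance between zero_mark and needle_tip below 0.0022 m and contact force between master and plunger above 0.5 N and contact force between the fingers and bezel below 0.1 N), for 0.3 s.
2. the master lies flat in its wooden rest (x of master in the frame of tray between -0.014 and 0.014 m and y of master in the frame of tray between -0.03 and 0.03 m and z of master in the frame of tray below 0.009 m and angle between master's own z axis and vertical below 0.05 rad and linear speed of master below 0.02 m/s), for 0.2 s.
At the end, for the whole second after the job is handed in: The strip lies flat on the anvil under the spindle, within about 1.5 mm of both side pins and the end stop and 2 degrees of the pins' line; the needle tip is 9 to 15 mm counter-clockwise of the zero wedge, its true reading; the master lies flat in the rest; all at rest and released (x of master in the frame of tray between -0.014 and 0.014 m and y of master in the frame of tray between -0.03 and 0.03 m and z of master in the frame of tray below 0.009 m and angle between master's own z axis and vertical below 0.05 rad and y of strip in the frame of stand between 0.039 and 0.057 m and horizontal distance between end_stop_c0 and strip below 0.0776 m and x of strip in the frame of stand between -0.0016 and 0.001 m and z of strip in the frame of stand between 0.0285 and 0.0315 m and angle between the x axis of strip and the y axis of stand, either way round below 0.035 rad and contact force between strip and plunger above 0.5 N and y of needle_tip in the frame of zero_mark between -0.0152 and -0.0092 m and linear speed of each of strip, master below 0.01 m/s); the robot touches nothing.
It fails at once if the sprung spindle is pushed with more than 10 N (contact force between anything else and plunger above 10 N).
It fails at once if the end stop is pushed with more than 20 N, or the anvil, pins, base or column with more than 40 N (contact force between anything else and stand above 40 N or contact force between anything else and end_stop_c0 above 20 N).
It fails at once if a bystander (pot, screwdriver, brush, tin, dibber, carton, wrench) is shifted by more than 25 mm (distance of any of pot, screwdriver, brush, tin, dibber, carton, wrench from where it was at the start of the episode above 0.025 m).
It also fails if it takes over 72 s, if anything falls off the work surface, if the arm or the gripper's body presses on something with over 40 N, if the wrist force passes 120 N, or if a joint passes its speed limit or range.

ROBOT

A 7-joint arm with a two-finger parallel gripper is mounted at the origin on the work surface. World frame = base frame: x ahead of the robot, y to its left, z up, the work surface at z = 0. Lengths are in m, angles in rad, forces in N, time in s.
With the tool pointing down it reaches from about 0.4 to 0.925 m from the base axis. Payload 4.1 kg.
Tool frame: the origin (TCP) lies on the centre line of the jaws, within the pads' length; the fingertips stand 19 mm ahead of it and the grasp point (between the pads) is the TCP (manip.tip_extent is the distance from the TCP to the fingertips, in m); z points along the fingers, y is the line along which they close (so a half turn about z gives the same grasp; the last joint's range is limited). The gripper opens to 85 mm and grips with 20 to 120 N. Pads are 22 mm wide; open, the fingers measure 114 mm over their backs; the gripper's body (76 mm by 85 mm) begins 54 mm behind the grasp point. The pads swing forward as they close: fully open they stand 13 mm farther back than shut.
Start: joints at [1.066, 0.398, 0.045, 1.537, -0.019, 1.207, -0.051], TCP at [0.257, -0.597, 0.224] pointing down, gripper open.
Joint ranges: [-2.82, 2.82], [-0.49, 2.23], [-1.37, 1.46], [0, 2.46], [-1.36, 4.5], [0.23, 2], [-2.94, 2.94]. Speed limits (rad/s): [2.57, 2.57, 3.14, 3.14, 3.14, 3.14, 3.14].

INTERFACE

Orientations are given as [roll, pitch, yaw] about the fixed x, y, z axes, in that order (R = Rz(yaw) Ry(pitch) Rx(roll)).
In Python, from plant import manip gives the robot as it stands.
- The arm moves only by the tool drive_tool, never from a script. Its argument "increments" is a list of rows, each an object with "offset": the shift along the world's x, y, z in cm, a list of three; "rot": the turn, a rotation vector about the world's x, y, z in rad, a list of three. In form: [{"offset": [x, y, z], "rot": [ax, ay, az]}, ...]. A call has 1 to 12 rows; each row is the pose to reach, as a shift and turn from the pose commanded when the call began; what a row does not reach only later rows make up. A row lasts 1/12 s, in which the tool goes at most 41.7 mm and 7.16 degrees, less where a joint would pass 70% of its speed; a pose out of reach is approached as far as the arm can. A call with a gripper value outside its range is refused whole. "gripper" is the opening, from 0 (shut) to 1 (fully open), set as the call begins (left out, the last holds). The fingers move at their own pace and stop on an object; "grip_force" is the grip in N (left out, the last holds). Time passes only in rows, so rows that repeat a pose let the fingers close. It gives the time, the measured TCP pose, the force, the opening and the grip force at its end, in the units of the state.
- manip.observe(): the state, without advancing time (a new reading comes with each control period).
- manip.get_image(name): name is "scene" or "top" or "wrist"; returns (picture, depth): 400x640x3 uint8, red, green, blue; 400x640 float32, m along the optical axis (not along the pixel's ray), 0 where there is no reading.
- manip.get_calibration(name): a dict with "K" (3x3 intrinsics, pixels), "extrinsics" (4x4, takes a point from camera to world coordinates); the wrist camera has in their place "mount" (4x4, takes a point from camera to tool coordinates, whose origin is the TCP and whose axes are the flange's). Camera axes: x right, y down, z forward; pixel columns grow to the right and rows downward; lengths in m; the calibration is good to about 2 mm. The wrist camera is an equidistant fisheye: a pixel r from the principal point sees the ray r / f radians off the axis. A picture is of the moment at which its call begins: read the wrist's pose just before it. get_calibration takes no time and is no camera call.
- manip.finish_job(): hands the job in; it is judged then, once.
The state is a dict: "time": time; "joint_pos": joint angles; "joint_vel": joint speeds; "joint_torque": joint torques, N m; "position": TCP position; "tool_rot": TCP orientation; "force": force on the tool from outside, world axes, zero at the start; "moment": the same for the moment, N m; "grip_width": opening from 0.0 (shut) to 1.0 (fully open); "grasp_force": force on a finger pad.
Only numpy, scipy, OpenCV 4.12 (cv2) and the standard library are available. Lean on these libraries where they do the work, as an engineer would, in place of code of your own. Each camera call takes 0.05 s, during which the arm holds its last target. There are 200 camera calls.

## Working session

There is one attempt and no reset: what is moved stays moved. The work goes in short steps, Python scripts to look and compute and a tool call to move; the robot and the scene stay as the last step left them, time stands still between calls to the robot, and variables do not carry over. Pictures are saved under pics/ and viewed, at most 10 in all, crops included, and the job is handed in when it is done.

Besides the shell and the picture viewer there is one more tool, called after "Call:" in YAML: its name, and indented under it one key for each argument. drive_tool: Moves the arm, as the interface text tells. Its arguments: {"type":"object","properties":{"increments":{"type":"array","items":{"type":"object","properties":{"offset":{"type":"array","items":{"type":"number"}},"rot":{"type":"array","items":{"type":"number"}}}}},"gripper":{"type":"number"},"grip_force":{"type":"number"}},"required":["increments"]}

```bash
mkdir -p pics
cat > h.py <<'E'
import numpy as np, cv2
from plant import manip
def grab(n,save=None):
    o=manip.observe(); im,d=manip.get_image(n); c=manip.get_calibration(n)
    if save: cv2.imwrite('pics/'+save+'.png',im[:,:,::-1]); np.savez('pics/'+save+'.npz',im=im,d=d)
    return o,im,d,c
def cloud(d,c):
    K=c['K'];T=np.array(c['extrinsics']);v,u=np.mgrid[:400,:640]
    p=np.stack([(u-K[0][2])/K[0][0]*d,(v-K[1][2])/K[1][1]*d,d],-1)
    return p@T[:3,:3].T+T[:3,3]
E
python3 - <<'E'
from h import *
o,im,d,c=grab('top','top0'); P=cloud(d,c); np.save('pics/P0.npy',P)
o,im2,d2,c2=grab('scene','scene0'); np.save('pics/S0.npy',cloud(d2,c2))
print(o['time'],o['position'],o['tool_rot'],c['K'],c['extrinsics'],c2['extrinsics'])
E
```

```text
0.05 [ 0.25638434 -0.59662056  0.22316596] [-3.13968734e+00  1.21719796e-04  4.05933403e-01] [[376.61706925   0.         322.60990721]
 [  0.         376.61706925 200.29351836]
 [  0.           0.           1.        ]] [[-0.01090976 -0.9956528   0.09250128  0.43836094]
 [-0.99957131  0.01337248  0.02604575 -0.01134073]
 [-0.02716949 -0.09217747 -0.99537186  1.14678956]
 [ 0.          0.          0.          1.        ]] [[ 0.1881298   0.83065785 -0.52403694  1.04160213]
 [ 0.98214359 -0.15969533  0.0994554  -0.10388804]
 [-0.00107285 -0.53339005 -0.84586873  0.90856951]
 [ 0.          0.          0.          1.        ]]
```

View pics/top0.png

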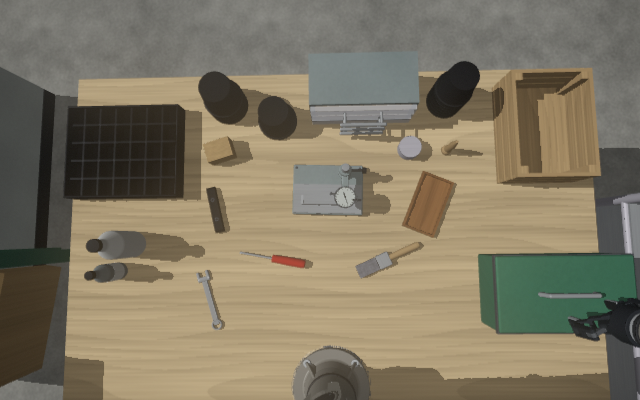

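View pics/scene0.png

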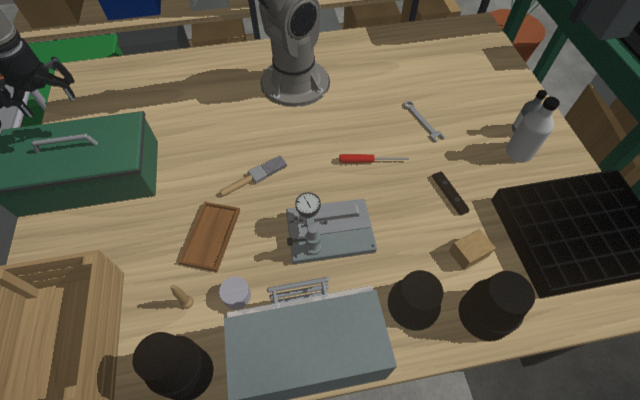

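The top view has the stand at about (328,190), its dial at (345,198), the strip at (216,209) and the tray at (429,204). World +x is up in the image and +y is left. Next I'll measure these poses.

Run:
```python
from h import *
P=np.load('pics/P0.npy'); im=np.load('pics/top0.npz')['im']
T=np.array(manip.get_calibration('top')['extrinsics']);K=manip.get_calibration('top')['K']
def atz(u,v,z):
    r=T[:3,:3]@np.array([(u-K[0][2])/K[0][0],(v-K[1][2])/K[1][1],1]); return T[:3,3]+r*(z-T[2,3])/r[2]
def fit(name,m):
    m=cv2.morphologyEx(m.astype(np.uint8),cv2.MORPH_OPEN,np.ones((3,3)))
    n,l,s,_=cv2.connectedComponentsWithStats(m); k=1+s[1:,4].argmax(); q=P[l==k]
    (c,wh,a)=cv2.minAreaRect((q[:,:2]*1000).astype(np.float32)); print(name,len(q),np.round(c,1),np.round(wh,1),a,'z',np.percentile(q[:,2],[5,50,95]).round(4))
win=np.zeros((400,640),bool)
def W(u0,u1,v0,v1): w=win.copy(); w[v0:v1,u0:u1]=1; return w
z=P[...,2]
print('bench z',np.median(z[225:240,220:340]),np.median(z[150:180,380:395]))
fit('strip',W(195,240,175,245)&(im.sum(2)<170)&(z>.008))
fit('base',W(280,375,150,225)&(z>.015)&(z<.035))
fit('tray',W(395,465,165,245)&(z>.004)&(z<.03))
b=W(325,365,175,215)&(z>.09)&(z<.125)
fit('dial',b)
fit('column',W(325,375,150,190)&(z>.09))
for x in [(345,198)]: print(atz(*x,.112))
S=np.load('pics/S0.npy'); 
c=cv2.resize(im[155:225,285:375],None,fx=8,fy=8,interpolation=cv2.INTER_CUBIC); cv2.imwrite('pics/c1.png',c[:,:,::-1])
```

```text
bench z 1.5734692830227104e-05 -0.0001296582757416287Traceback (most recent call last):
  File "<stdin>", line 14, in <module>
  File "<stdin>", line 8, in fit
ValueError: attempt to get argmax of an empty sequence
```

Run:
```python
from h import *
P=np.load('pics/P0.npy'); im=np.load('pics/top0.npz')['im']
def fit(name,m):
    m=cv2.morphologyEx(m.astype(np.uint8),cv2.MORPH_OPEN,np.ones((3,3)))
    n,l,s,_=cv2.connectedComponentsWithStats(m)
    if n<2: print(name,'none'); return
    k=1+s[1:,4].argmax(); q=P[l==k]
    (c,wh,a)=cv2.minAreaRect((q[:,:2]*1000).astype(np.float32)); print(name,len(q),np.round(c,1),np.round(wh,1),a,'z',np.percentile(q[:,2],[5,50,95]).round(4))
def W(u0,u1,v0,v1): w=np.zeros((400,640),bool); w[v0:v1,u0:u1]=1; return w
z=P[...,2]
print('strip z',P[200:222:5,216].round(3).tolist(),im[209,216])
fit('strip',W(195,240,175,245)&(z>.008)&(z<.03))
fit('base',W(280,375,150,225)&(z>.015)&(z<.035))
fit('tray',W(395,465,165,245)&(z>.004)&(z<.03))
fit('dial',W(325,365,175,215)&(z>.09)&(z<.125))
fit('column',W(325,375,150,190)&(z>.09))
c=cv2.resize(im[155:225,285:375],None,fx=8,fy=8,interpolation=cv2.INTER_CUBIC); cv2.imwrite('pics/c1.png',c[:,:,::-1])
```

```text
strip z [[0.549, 0.342, 0.017], [0.533, 0.341, 0.019], [0.518, 0.343, 0.014], [0.503, 0.342, 0.016], [0.488, 0.34, 0.021]] [70 62 51]
strip 425 [520.4 347.4] [140.3  27.4] 12.637161254882812 z [0.0105 0.0161 0.0199]
base 2130 [575.5   3.8] [210.4 150.3] 88.1449203491211 z [0.0228 0.0281 0.0325]
tray 407 [ 496.8 -302.2] [ 63.8 122.5] 67.7911148071289 z [0.0045 0.0075 0.0156]
dial 374 [544.  -45.7] [56.7 58.4] 44.12908935546875 z [0.1043 0.1082 0.1118]
column 75 [624.9 -50.3] [23.5 25.9] 84.16561889648438 z [0.0914 0.1271 0.1304]
```

View pics/c1.png

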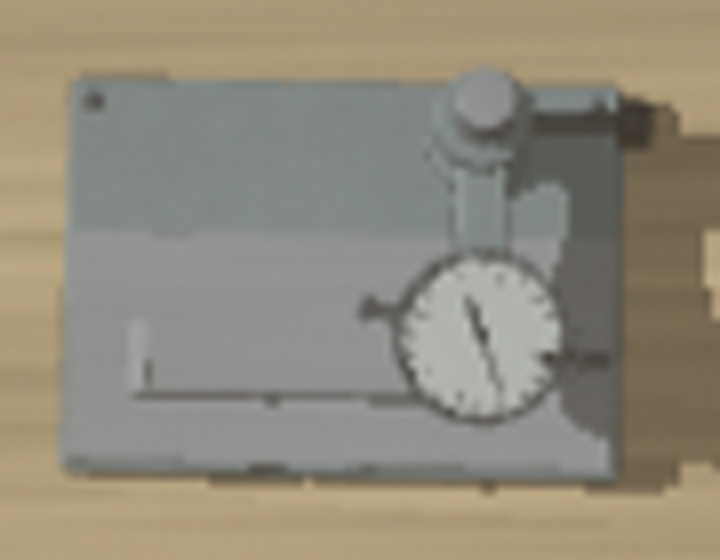

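The needle tip points to about (500,397) in the crop and the wedge is at about (548,355), so the bezel has to turn roughly 58° clockwise. I'll move the wrist camera over the dial to measure it better.

Call:
drive_tool:
  increments:
    - {"offset": [0,0,4],"rot": [0,0,0.12]}
    - {"offset": [2,3,6],"rot": [0,0,0.24]}
    - {"offset": [25,52,8],"rot": [0,0,1.6]}
    - {"offset": [25,52,8],"rot": [0,0,1.6]}
    - {"offset": [25,52,8],"rot": [0,0,1.6]}
    - {"offset": [25,52,8],"rot": [0,0,1.6]}
    - {"offset": [25,52,8],"rot": [0,0,1.6]}
    - {"offset": [25,52,8],"rot": [0,0,1.6]}
    - {"offset": [25,52,8],"rot": [0,0,1.6]}
    - {"offset": [25,52,8],"rot": [0,0,1.6]}
    - {"offset": [25,52,8],"rot": [0,0,1.6]}
    - {"offset": [25,52,8],"rot": [0,0,1.6]}

```text
time: 1.1
position: [0.4537, -0.1883, 0.2995]
tool_rot: [-3.141, 0.0, 1.902]
force: [0.9, 0.0, -1.0]
grip_width: 1.0
grasp_force: 0.0
```

Call:
drive_tool:
  increments:
    - {"offset": [0,0,0]}
    - {"offset": [0,0,0]}
    - {"offset": [0,0,0]}

```text
schema error: expected keys offset, rot
```

```bash
cat >> h.py <<'E'
from scipy.spatial.transform import Rotation as R
def wproj(c,o):
    "wrist: functions world->pixel, pixel+z->world"
    M=np.array(c['mount']);K=np.array(c['K']);B=np.eye(4);B[:3,:3]=R.from_euler('xyz',o['tool_rot']).as_matrix();B[:3,3]=o['position'];T=B@M
    def toz(u,v,z):
        a=np.array([u-K[0,2],v-K[1,2]]);r=np.hypot(*a);th=r/K[0,0]
        ray=T[:3,:3]@np.array([*(np.sin(th)*a/max(r,1e-9)),np.cos(th)]);return T[:3,3]+ray*(z-T[2,3])/ray[2]
    def pix(p):
        q=T[:3,:3].T@(np.array(p)-T[:3,3]);h=np.hypot(q[0],q[1]);th=np.arctan2(h,q[2]);return np.array([K[0,2],K[1,2]])+K[0,0]*th*q[:2]/max(h,1e-9)
    return pix,toz
def rect(c,o,x0,x1,y0,y1,z,s=1000.):
    "orthophoto at plane z: rows = x decreasing, cols = y decreasing, s px/m"
    pix,_=wproj(c,o);nx,ny=int((x1-x0)*s),int((y1-y0)*s)
    m=np.array([[pix((x1-i/s,y1-j/s,z)) for j in range(ny)] for i in range(nx)],np.float32)
    return m
E
python3 - <<'E'
from h import *
o,im,d,c=grab('wrist','w1')
print(o['time'],o['position'],o['tool_rot'],np.round(c['mount'],4).tolist(),c['K'][0][0])
pix,_=wproj(c,o); print(pix((.544,-.0455,.111)))
m=rect(c,o,.5,.59,-.1,.01,.111,5000); cv2.imwrite('pics/r1.png',cv2.remap(im,m,None,cv2.INTER_CUBIC)[:,:,::-1])
E
```

```text
1.1 [ 0.4536698  -0.18832015  0.29952616] [-3.14132239e+00  1.96173443e-04  1.90180800e+00] [[-0.0001, -0.9603, -0.2791, 0.0717], [1.0, -0.0002, 0.0004, -0.0007], [-0.0005, -0.2791, 0.9603, -0.1499], [0.0, 0.0, 0.0, 1.0]] 309.70691628693146
[436.20169471  88.46275633]
```

View pics/r1.png

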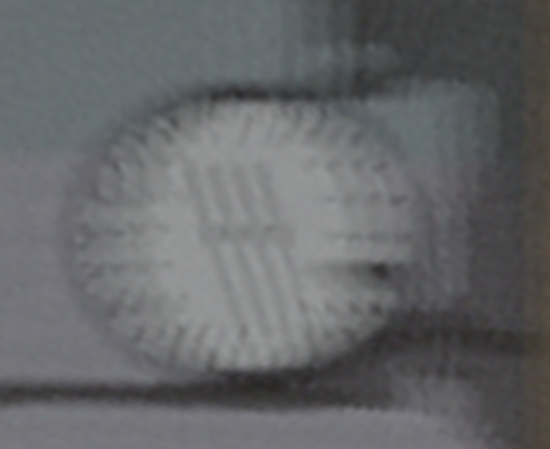

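Call:
drive_tool:
  increments:
    - {"offset": [9,14.5,-8],"rot": [0,0,0.19]}
    - {"offset": [9,14.5,-8],"rot": [0,0,0.19]}
    - {"offset": [9,14.5,-8],"rot": [0,0,0.19]}
    - {"offset": [9,14.5,-8],"rot": [0,0,0.19]}
    - {"offset": [9,14.5,-8],"rot": [0,0,0.19]}
    - {"offset": [9,14.5,-8],"rot": [0,0,0.19]}
    - {"offset": [9,14.5,-8],"rot": [0,0,0.19]}
    - {"offset": [9,14.5,-8],"rot": [0,0,0.19]}

```text
time: 1.82
position: [0.5432, -0.0467, 0.2195]
tool_rot: [-3.141, 0.0, 2.084]
force: [-0.1, -0.6, -0.1]
grip_width: 1.0
grasp_force: 0.0
```

Run:
```python
from h import *
o,im,d,c=grab('wrist','w2')
print(o['time'],o['position'],o['tool_rot'],np.abs(o['joint_vel']).max(),o['joint_pos'])
m=rect(c,o,.49,.66,-.12,.04,.111,3500); cv2.imwrite('pics/r2.png',cv2.remap(im,m,None,cv2.INTER_CUBIC)[:,:,::-1])
```

```text
1.8167 [ 0.54322525 -0.04670531  0.21954352] [-3.14067008e+00  4.69146531e-04  2.08425080e+00] 0.018101771149077864 [ 0.46581279  0.24808855 -0.54287151  1.78196401  0.14030648  1.15037156
  0.39238739]
```

View pics/r2.png

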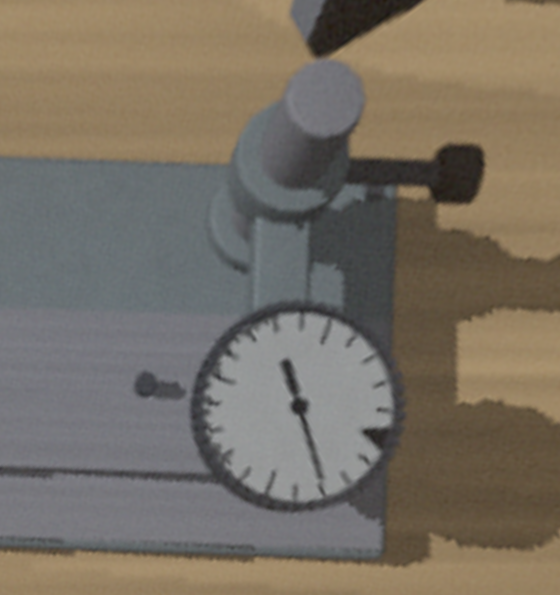

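Centre at (299,407), which is world (0.5437,-0.0454). Needle tip at (323,482) and wedge at (377,435), so the turn is about -0.92 rad. Next I descend and grip the rim.

Call:
drive_tool:
  increments:
    - {"offset": [0.05,0.13,-4],"rot": [0,0,0]}
    - {"offset": [0.05,0.13,-8],"rot": [0,0,0]}
    - {"offset": [0.05,0.13,-11.2],"rot": [0,0,0]}
    - {"offset": [0.05,0.13,-11.2],"rot": [0,0,0]}
    - {"offset": [0.05,0.13,-11.2],"rot": [0,0,0]}
    - {"offset": [0.05,0.13,-11.2],"rot": [0,0,0]}

```text
time: 2.37
position: [0.5456, -0.045, 0.1099]
tool_rot: [3.139, 0.002, 2.084]
force: [0.4, 0.6, -0.1]
grip_width: 0.997
grasp_force: 0.0
```

Call:
drive_tool:
  increments:
    - {"offset": [0,0,0],"rot": [0,0,0]}
    - {"offset": [0,0,0],"rot": [0,0,0]}
    - {"offset": [0,0,0],"rot": [0,0,0]}
    - {"offset": [0,0,0],"rot": [0,0,0]}
    - {"offset": [0,0,0],"rot": [0,0,0]}
    - {"offset": [0,0,0],"rot": [0,0,0]}
  gripper: 0.5
  grip_force: 20

```text
time: 2.87
position: [0.5442, -0.044, 0.1079]
tool_rot: [3.141, 0.0, 2.086]
force: [0.8, 0.4, 0.0]
grip_width: 0.498
grasp_force: 0.0
```

Run:
```python
from h import *
o,im,d,c=grab('wrist','w3')
print(o['position'],o['force'],o['grasp_force'],o['grip_width'])
t,im2,dt,ct=grab('top','top3');a=cv2.resize(im2[150:230,290:380],(450,400),interpolation=cv2.INTER_CUBIC)
cv2.imwrite('pics/w3b.png',np.hstack([cv2.resize(im,(350,220)),np.zeros((220,0,3),np.uint8)])[:,:,::-1])
b=np.zeros((400,800,3),np.uint8); b[:220,:350]=cv2.resize(im,(350,220)); b[:,350:]=a; cv2.imwrite('pics/w3b.png',b[:,:,::-1])
```

```text
[ 0.54420105 -0.04400272  0.107938  ] [0.78777295 0.42478718 0.04006093] 0.0 0.49804842371117847
```

View pics/w3b.png

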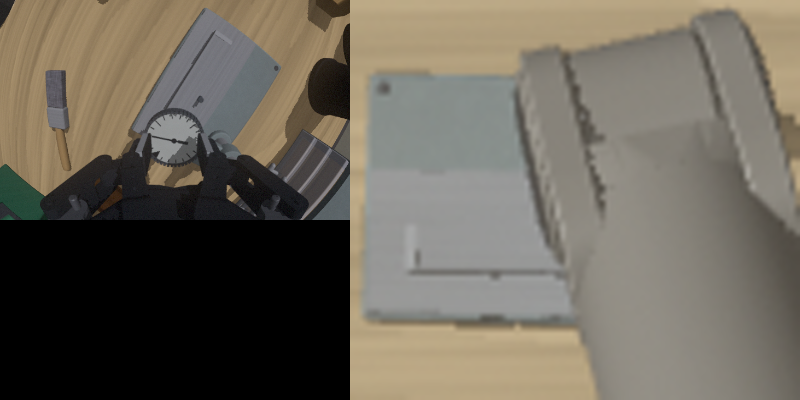

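Run:
```python
from h import *
z=np.load('pics/w3.npz');d=z['d'];c=manip.get_calibration('wrist');K=np.array(c['K']);M=np.array(c['mount'])
v,u=np.mgrid[:400,:640];a=np.stack([u-K[0,2],v-K[1,2]],-1);r=np.linalg.norm(a,axis=-1);th=r/K[0,0]
t=np.tan(th)/np.maximum(r,1e-9);p=np.stack([a[...,0]*t*d,a[...,1]*t*d,d],-1)@M[:3,:3].T+M[:3,3]
im=z['im'].mean(2)
for row in (225,240,250,260,275):
  print('row',row)
  print([(k,int(im[row,k]),*(p[row,k]*1000).round().astype(int).tolist()) for k in range(240,400,8)])
```

```text
row 225
[(240, 128, -26, -72, 109), (248, 108, -14, -56, 77), (256, 119, -14, -50, 78), (264, 121, -14, -44, 77), (272, 65, 17, -24, -3), (280, 150, 16, -20, 0), (288, 126, 15, -16, 0), (296, 151, 16, -12, 0), (304, 150, 16, -8, 0), (312, 151, 16, -4, 0), (320, 150, 16, 0, -1), (328, 151, 16, 4, 0), (336, 151, 16, 8, -1), (344, 148, 16, 13, 0), (352, 149, 16, 17, 0), (360, 61, 17, 21, -3), (368, 120, -14, 39, 78), (376, 110, -15, 46, 81), (384, 112, -16, 53, 83), (392, 108, -15, 59, 81)]
row 240
[(240, 77, -40, -73, 108), (248, 84, -40, -65, 108), (256, 86, -27, -51, 77), (264, 66, 8, -29, -2), (272, 152, 7, -25, 0), (280, 148, 7, -21, 0), (288, 151, 7, -17, 0), (296, 147, 7, -12, 0), (304, 149, 7, -8, 0), (312, 147, 7, -4, 0), (320, 150, 7, 0, 0), (328, 147, 7, 5, 0), (336, 147, 8, 9, -1), (344, 149, 7, 13, -1), (352, 151, 7, 17, -1), (360, 109, 7, 21, -1), (368, 54, 7, 26, -1), (376, 107, -28, 47, 81), (384, 109, -29, 54, 82), (392, 72, -26, 59, 76)]
row 250
[(240, 96, -51, -74, 109), (248, 84, -50, -66, 107), (256, 77, -50, -59, 108), (264, 109, 11, -26, -22), (272, 42, 11, -22, -
[... 620 characters left out ...]
, (328, 68, -4, 5, -1), (336, 40, -4, 9, -2), (344, 83, -5, 13, 0), (352, 90, -5, 18, 0), (360, 123, -5, 22, 0), (368, 31, 12, 21, -32), (376, 104, 12, 24, -33), (384, 62, 7, 30, -24), (392, 44, 8, 33, -26)]
row 275
[(240, 45, 8, -33, -39), (248, 102, 12, -28, -47), (256, 106, 12, -25, -46), (264, 34, 11, -22, -44), (272, 40, 2, -22, -28), (280, 149, -14, -22, 0), (288, 60, -13, -17, -2), (296, 148, -14, -13, -1), (304, 147, -14, -9, 0), (312, 148, -14, -4, -1), (320, 150, 72, -1, -150), (328, 91, -14, 5, 0), (336, 88, -14, 9, 0), (344, 91, -14, 14, 1), (352, 75, -14, 18, 0), (360, 53, -14, 22, -1), (368, 32, 5, 21, -33), (376, 39, 12, 22, -46), (384, 71, 12, 25, -46), (392, 39, 8, 30, -40)]
```

```bash
cat >> h.py <<'E'
def wcloud(d,c):
    K=np.array(c['K']);M=np.array(c['mount']);v,u=np.mgrid[:400,:640];a=np.stack([u-K[0,2],v-K[1,2]],-1);r=np.linalg.norm(a,axis=-1);th=r/K[0,0]
    t=np.tan(th)/np.maximum(r,1e-9);return np.stack([a[...,0]*t*d,a[...,1]*t*d,d],-1)@M[:3,:3].T+M[:3,3]
E
python3 - <<'E'
from h import *
print(manip.tip_extent, manip.observe()['position'])
c=manip.get_calibration('wrist')
for n in ('w2','w3'):
    d=np.load(f'pics/{n}.npz')['d'];p=wcloud(d,c)*1000
    for s in (-1,1):
        q=p[(d>0)&(abs(p[...,0])<16)&(p[...,1]*s>14)&(p[...,1]*s<60)&(p[...,2]<-7)&(p[...,2]>-60)]
        print(n,s,len(q),np.percentile(q[:,2],[50,90,98,100]).round(1),q[q[:,2]>np.percentile(q[:,2],97)].mean(0).round(1))
E
```

```text
0.019 [ 0.54401697 -0.04396775  0.10764016]
w2 -1 2124 [-42.7 -27.5 -22.5 -19.8] [  0.8 -43.3 -21.8]
w2 1 2133 [-42.8 -27.3 -22.4 -20.1] [  1.1  42.2 -21.9]
w3 -1 2520 [-44.3 -20.2 -13.6  -8.9] [  5.  -22.7 -12.8]
w3 1 2518 [-44.  -20.4 -13.6  -9.5] [  3.8  21.6 -12.8]
```

The depth data shows the fingertips about 20 mm behind the reported TCP when open and about 9 mm behind when half shut, so they closed above the dial. I'll open, drop lower and grip again.

Call:
drive_tool:
  increments:
    - {"offset": [0,-0.1,1.5],"rot": [0,0,0]}
    - {"offset": [0,-0.1,1.5],"rot": [0,0,0]}
    - {"offset": [0,-0.1,1.5],"rot": [0,0,0]}
    - {"offset": [0,-0.1,1.5],"rot": [0,0,0]}
    - {"offset": [0,-0.1,1.5],"rot": [0,0,0]}
    - {"offset": [0,-0.1,1.5],"rot": [0,0,0]}
    - {"offset": [0,-0.1,0.5],"rot": [0,0,0]}
    - {"offset": [0,-0.1,-0.5],"rot": [0,0,0]}
    - {"offset": [0,-0.1,-1.5],"rot": [0,0,0]}
    - {"offset": [0,-0.1,-2.25],"rot": [0,0,0]}
    - {"offset": [0,-0.1,-2.25],"rot": [0,0,0]}
    - {"offset": [0,-0.1,-2.25],"rot": [0,0,0]}
  gripper: 1

```text
time: 3.97
position: [0.5434, -0.0449, 0.0842]
tool_rot: [-3.14, -0.001, 2.086]
force: [-0.0, -0.2, -0.5]
grip_width: 1.0
grasp_force: 0.0
```

Call:
drive_tool:
  increments:
    - {"offset": [0,0,0],"rot": [0,0,0]}
    - {"offset": [0,0,0],"rot": [0,0,0]}
    - {"offset": [0,0,0],"rot": [0,0,0]}
    - {"offset": [0,0,0],"rot": [0,0,0]}
    - {"offset": [0,0,0],"rot": [0,0,0]}
    - {"offset": [0,0,0],"rot": [0,0,0]}
  gripper: 0.5
  grip_force: 20

```text
time: 4.47
position: [0.5445, -0.045, 0.0858]
tool_rot: [3.141, 0.001, 2.086]
force: [-0.4, -0.2, 5.7]
grip_width: 0.693
grasp_force: 21.8
```

Gripped, with the opening at 0.693. Now the turn.

Call:
drive_tool:
  increments:
    - {"offset": [0,0,0],"rot": [0,0,-0.1]}
    - {"offset": [0,0,0],"rot": [0,0,-0.2]}
    - {"offset": [0,0,0],"rot": [0,0,-0.3]}
    - {"offset": [0,0,0],"rot": [0,0,-0.4]}
    - {"offset": [0,0,0],"rot": [0,0,-0.5]}
    - {"offset": [0,0,0],"rot": [0,0,-0.6]}
    - {"offset": [0,0,0],"rot": [0,0,-0.7]}
    - {"offset": [0,0,0],"rot": [0,0,-0.8]}
    - {"offset": [0,0,0],"rot": [0,0,-0.92]}
    - {"offset": [0,0,0],"rot": [0,0,-0.92]}
    - {"offset": [0,0,0],"rot": [0,0,-0.92]}
    - {"offset": [0,0,0],"rot": [0,0,-0.92]}

```text
time: 5.47
position: [0.5456, -0.0449, 0.0858]
tool_rot: [3.139, -0.001, 1.169]
force: [3.1, 0.4, 4.0]
grip_width: 0.691
grasp_force: 21.8
```

```bash
cat > dial.py <<'E'
from h import *
import sys
def dial(n):
    o,im,d,c=grab('wrist',n)
    cx,cy,s=.544,-.0453,5000
    m=rect(c,o,cx-.035,cx+.035,cy-.035,cy+.035,.110,s); g=cv2.remap(im,m,None,cv2.INTER_CUBIC)
    cv2.imwrite(f'pics/{n}r.png',g[:,:,::-1]); return o,g
if __name__=='__main__':
    o,g=dial(sys.argv[1]); print(o['time'],o['position'],o['tool_rot'],o['grip_width'],o['grasp_force'])
    G=cv2.GaussianBlur(g.mean(2).astype(np.float32),(0,0),2)
    for r in (.010,.014,.018,.020,.022,.024):   # darkest directions at each radius, world angle in deg
        a=np.radians(np.arange(-180,180,1)); i=175-np.cos(a)*r*5000; j=175-np.sin(a)*r*5000
        v=G[i.round().astype(int),j.round().astype(int)]; k=[q for q in range(360) if v[q]==v[np.arange(q-8,q+9)%360].min()]
        k=sorted(k,key=lambda q:v[q])[:5]; print(r,[(q-180,int(v[q])) for q in k])
E
python3 dial.py d1
```

```text
5.4667 [ 0.54556601 -0.04492018  0.08583486] [ 3.13855348e+00 -1.28834787e-03  1.16851207e+00] 0.6907089416747156 21.761923134326935
0.01 [(17, 45), (18, 45), (-163, 58), (-162, 58), (-139, 147)]
0.014 [(-163, 56), (16, 73), (-141, 146), (168, 146), (156, 147)]
0.018 [(-163, 54), (-70, 139), (-122, 147), (-12, 147), (-131, 147)]
0.02 [(-164, 42), (-71, 72), (105, 95), (18, 111), (-43, 146)]
0.022 [(-165, 40), (-71, 69), (18, 74), (106, 84), (-108, 90)]
0.024 [(-166, 39), (-53, 67), (1, 70), (141, 75), (18, 76)]
```

View pics/d1r.png

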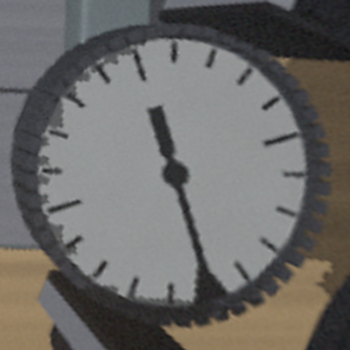

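The needle and wedge both point to about -163.5° (tip near (203,270), wedge (208,288)), so they are aligned. I'll release the bezel, rise and move to view the master.

Call:
drive_tool:
  increments:
    - {"offset": [0,0,0],"rot": [0,0,0]}
    - {"offset": [0,0,0],"rot": [0,0,0]}
    - {"offset": [0,0,0],"rot": [0,0,0]}
    - {"offset": [0,0,0],"rot": [0,0,0]}
    - {"offset": [0,0,0],"rot": [0,0,0]}
    - {"offset": [0,0,2],"rot": [0,0,0]}
    - {"offset": [0,0,4],"rot": [0,0,0]}
    - {"offset": [0,0,8],"rot": [0,0,0]}
    - {"offset": [0,0,12],"rot": [0,0,0]}
  gripper: 1

```text
time: 6.27
position: [0.5424, -0.0449, 0.205]
tool_rot: [-3.138, 0.001, 1.166]
force: [0.8, -0.2, -0.0]
grip_width: 0.995
grasp_force: 0.0
```

Call:
drive_tool:
  increments:
    - {"offset": [0.3,13,0],"rot": [0,0,0.37]}
    - {"offset": [0.3,13,0],"rot": [0,0,0.37]}
    - {"offset": [0.3,13,0],"rot": [0,0,0.37]}
    - {"offset": [0.3,13,0],"rot": [0,0,0.37]}
    - {"offset": [0.3,13,0],"rot": [0,0,0.37]}
    - {"offset": [0.3,13,0],"rot": [0,0,0.37]}
    - {"offset": [0.3,13,0],"rot": [0,0,0.37]}
    - {"offset": [0.3,13,0],"rot": [0,0,0.37]}

```text
time: 6.93
position: [0.5471, 0.0826, 0.2048]
tool_rot: [-3.141, 0.001, 1.532]
force: [0.4, -0.9, -0.5]
grip_width: 1.0
grasp_force: 0.0
```

```bash
cat > mst.py <<'E'
from h import *
import sys
Sx,Sy,Sa=.5439,-.0453,np.radians(-1.9)
def stand(P):
    q=P[...,:2]-np.array([Sx,Sy]);c,s=np.cos(Sa),np.sin(Sa);return np.stack([q[...,0]*c+q[...,1]*s,-q[...,0]*s+q[...,1]*c,P[...,2]],-1)
def wworld(n):
    o,im,d,c=grab('wrist',n);p=wcloud(d,c)
    W=p@R.from_euler('xyz',o['tool_rot']).as_matrix().T+np.array(o['position']);W[d<=0]=np.nan
    return o,im,W
E
python3 - <<'E'
from mst import *
o,im,W=wworld('m1'); print(o['time'],o['position'],o['tool_rot'],np.abs(o['joint_vel']).max())
S=stand(W)*1000; z=S[...,2]
an=(S[...,0]>-38)&(S[...,0]<-20)&(S[...,1]>20)&(S[...,1]<140)&(z<40); print('anvil z',np.nanmedian(z[an]))
m=(abs(S[...,0])<30)&(S[...,1]>25)&(S[...,1]<140)&(z>44)&(z<53)
q=S[m];print('top',len(q),np.percentile(q,[2,50,98],axis=0).round(1).tolist(),cv2.minAreaRect(q[:,:2].astype(np.float32)))
m2=(abs(S[...,0])<30)&(S[...,1]>25)&(S[...,1]<145)&(z>38)&(z<53);print('incl bevel y max',np.percentile(S[m2][:,1],[50,99,99.8]))
for y in (40,60,80,100):
    k=m&(abs(S[...,1]-y)<4);print(y,np.percentile(S[k][:,0],[3,97]).round(1))
b=(abs(S[...,0]-(-100))<60)&(z<8);print('bench z',np.nanmedian(z[b]))
# base edges at z~30
g=(z>18)&(z<36)&(S[...,0]>-70)&(S[...,0]<110)&(S[...,1]>20)&(S[...,1]<170);r=S[g];print('base x min,ymax',np.percentile(r[:,0],.5),np.percentile(r[:,1],99.5))
# column top
k=(z>120)&(z<135)&(abs(S[...,0]-80)<25)&(abs(S[...,1])<25);print('col',k.sum(),S[k].mean(0) if k.any() else 0)
k=(z>104)&(z<120)&(abs(S[...,0])<40)&(abs(S[...,1])<40);print('dial',k.sum(),cv2.minEnclosingCircle(S[k][:,:2].astype(np.float32)) if k.any() else 0)
E
```

```text
6.9333 [0.54710265 0.08258307 0.20476713] [-3.14105470e+00  1.20599398e-03  1.53214841e+00] 0.004635008061755134
anvil z 30.05153275754084
top 2149 [[-14.8, 27.6, 45.4], [-2.5, 79.8, 48.0], [10.0, 125.0, 49.5]] ((-2.282489776611328, 76.4232177734375), (102.64680480957031, 26.00377082824707), 89.75525665283203)
incl bevel y max [ 80.68894603 127.53942603 127.70383777]
40 [-15.1  10.3]
60 [-14.7  10.2]
80 [-14.4  10. ]
100 [-14.1   9.9]
bench z 0.10094970774479628
base x min,ymax -43.70146902324604 154.76271847368625
col 260 [ 76.85825153   4.31338939 126.26880668]
dial 2075 ((0.19081851840019226, 0.49576497077941895), 30.423551559448242)
```

Call:
drive_tool:
  increments:
    - {"offset": [-0.2,-2.8,-4],"rot": [0,0,0.006]}
    - {"offset": [-0.2,-2.8,-8],"rot": [0,0,0.006]}
    - {"offset": [-0.2,-2.8,-11],"rot": [0,0,0.006]}
    - {"offset": [-0.2,-2.8,-13],"rot": [0,0,0.006]}
    - {"offset": [-0.2,-2.8,-14.5],"rot": [0,0,0.006]}
    - {"offset": [-0.2,-2.8,-16],"rot": [0,0,0.006]}
    - {"offset": [-0.2,-2.8,-17],"rot": [0,0,0.006]}
    - {"offset": [-0.2,-2.8,-17.6],"rot": [0,0,0.006]}
    - {"offset": [-0.2,-2.8,-17.6],"rot": [0,0,0.006]}
    - {"offset": [-0.2,-2.8,-17.6],"rot": [0,0,0.006]}
  gripper: 0.5

```text
time: 7.82
position: [0.5454, 0.0567, 0.0295]
tool_rot: [3.141, 0.0, 1.541]
force: [-0.3, 1.0, -0.3]
grip_width: 0.501
grasp_force: 0.0
```

Call:
drive_tool:
  increments:
    - {"offset": [0,0,0],"rot": [0,0,0]}
    - {"offset": [0,0,0],"rot": [0,0,0]}
    - {"offset": [0,0,0],"rot": [0,0,0]}
    - {"offset": [0,0,0],"rot": [0,0,0]}
    - {"offset": [0,0,0],"rot": [0,0,0]}
  gripper: 0.1
  grip_force: 40

```text
time: 8.23
position: [0.5459, 0.057, 0.0303]
tool_rot: [3.14, 0.0, 1.542]
force: [-1.0, -0.4, 6.2]
grip_width: 0.292
grasp_force: 40.4
```

Call:
drive_tool:
  increments:
    - {"offset": [0.02,0.5,0],"rot": [0,0,0]}
    - {"offset": [0.03,1,0],"rot": [0,0,0]}
    - {"offset": [0.05,1.5,0],"rot": [0,0,0]}
    - {"offset": [0.07,2,0],"rot": [0,0,0]}
    - {"offset": [0.08,2.5,0],"rot": [0,0,0]}
    - {"offset": [0.1,3,0],"rot": [0,0,0]}
    - {"offset": [0.12,3.6,0],"rot": [0,0,0]}
    - {"offset": [0.14,4.2,0],"rot": [0,0,0]}
    - {"offset": [0.16,4.8,0],"rot": [0,0,0]}
    - {"offset": [0.18,5.4,0],"rot": [0,0,0]}
    - {"offset": [0.18,5.4,0],"rot": [0,0,0]}

```text
time: 9.15
position: [0.5482, 0.1114, 0.0303]
tool_rot: [3.139, 0.0, 1.543]
force: [-0.1, -0.5, 5.7]
grip_width: 0.291
grasp_force: 40.4
```

Call:
drive_tool:
  increments:
    - {"offset": [0,0,0],"rot": [0,0,0]}
    - {"offset": [0,0,0],"rot": [0,0,0]}
    - {"offset": [0,0,0],"rot": [0,0,0]}
    - {"offset": [0,-2,4],"rot": [0,0,0]}
    - {"offset": [0,-5,4],"rot": [0,0,0]}
    - {"offset": [0,-5,4],"rot": [0,0,0]}
    - {"offset": [0,-5,4],"rot": [0,0,0]}
    - {"offset": [0,-5,4],"rot": [0,0,0]}
  gripper: 0.5

```text
time: 9.82
position: [0.5463, 0.0611, 0.0687]
tool_rot: [-3.141, -0.0, 1.541]
force: [1.1, 1.3, -0.6]
grip_width: 0.5
grasp_force: 0.0
```

Run:
```python
from mst import *
o,im,W=wworld('m2'); print(o['time'],o['position'],o['tool_rot'])
S=stand(W)*1000; z=S[...,2]
m=(abs(S[...,0])<30)&(S[...,1]>25)&(S[...,1]<200)&(z>44)&(z<53)
q=S[m];print('top',len(q),cv2.minAreaRect(q[:,:2].astype(np.float32)))
m2=(abs(S[...,0])<30)&(S[...,1]>25)&(S[...,1]<200)&(z>38)&(z<53);print(np.percentile(S[m2][:,1],[.2,1,50,99,99.8]))
# tray from top camera picture (colour at bench level)
P=np.load('pics/P0.npy');im=np.load('pics/top0.npz')['im'].astype(int)
u,v=np.meshgrid(np.arange(640),np.arange(400))
t=(u>395)&(u<465)&(v>165)&(v<245)&(im[...,0]-im[...,2]>40)&(im.sum(2)<360)
n,l,s,_=cv2.connectedComponentsWithStats(t.astype(np.uint8));k=1+s[1:,4].argmax();c,wh,a=cv2.minAreaRect(np.argwhere(l==k)[:,::-1].astype(np.float32));print('tray px',c,wh,a,s[k])
q=P[l==k];print(cv2.minAreaRect((q[:,:2]*1000).astype(np.float32)),np.percentile(q[:,2],[5,50,95]))
a_=np.load('pics/scene0.npz')['im'].astype(int);SP=np.load('pics/S0.npy')
t=(u>170)&(u<245)&(v>195)&(v<280)&(SP[...,2]>.004)&(SP[...,2]<.03)
n,l,s,_=cv2.connectedComponentsWithStats(t.astype(np.uint8));k=1+s[1:,4].argmax();q=SP[l==k];print(len(q),cv2.minAreaRect((q[:,:2]*1000).astype(np.float32)))
```

```text
9.8167 [0.54631402 0.06107594 0.06868862] [-3.14079728e+00 -4.27030031e-04  1.54131081e+00]
top 9191 ((-1.9770050048828125, 112.91241455078125), (26.713144302368164, 138.9288330078125), 0.3719645142555237)
[ 38.48781794  43.21536612 124.94787947 181.21744606 182.32658712]
tray px (429.15985107421875, 204.48452758789062) (37.40561294555664, 59.37513732910156) 21.037511825561523 [ 402  171   55   67 2084]
((476.2998046875, -225.10153198242188), (182.91334533691406, 393.79534912109375), 34.97853088378906) [0.00166158 0.00654982 0.01506793]
2240 ((531.54248046875, -298.1741943359375), (100.40804290771484, 179.67626953125), 67.07620239257812)
```

Master centre is at stand (-2, 111) and the tray centre at about (0.529,-0.300) with its long axis at -22.5°. I'll regrip the master at its middle.

Call:
drive_tool:
  increments:
    - {"offset": [0,0.5,-1],"rot": [0,0,0]}
    - {"offset": [0,0.5,-2],"rot": [0,0,0]}
    - {"offset": [0,0.5,-3],"rot": [0,0,0]}
    - {"offset": [0,0.5,-3.7],"rot": [0,0,0]}
    - {"offset": [0,0.5,-4],"rot": [0,0,0]}
    - {"offset": [0,0.5,-4],"rot": [0,0,0]}
    - {"offset": [0,0.5,-4],"rot": [0,0,0]}

```text
time: 10.45
position: [0.5468, 0.066, 0.0288]
tool_rot: [-3.141, 0.0, 1.542]
force: [-0.9, 1.2, -0.1]
grip_width: 0.497
grasp_force: 0.0
```

Call:
drive_tool:
  increments:
    - {"offset": [0,0,0],"rot": [0,0,0]}
    - {"offset": [0,0,0],"rot": [0,0,0]}
    - {"offset": [0,0,0],"rot": [0,0,0]}
    - {"offset": [0,0,0],"rot": [0,0,0]}
    - {"offset": [0,0,0],"rot": [0,0,0]}
    - {"offset": [0,0,2],"rot": [0,0,0]}
    - {"offset": [0,0,5],"rot": [0,0,0]}
    - {"offset": [0,0,9],"rot": [0,0,0]}
    - {"offset": [0,0,13],"rot": [0,0,0]}
    - {"offset": [0,0,17],"rot": [0,0,0]}
    - {"offset": [0,0,17],"rot": [0,0,0]}
  gripper: 0.1
  grip_force: 70

```text
time: 11.37
position: [0.5516, 0.0672, 0.2067]
tool_rot: [3.127, -0.002, 1.542]
force: [2.1, 2.1, -3.1]
grip_width: 0.285
grasp_force: 70.2
```

Call:
drive_tool:
  increments:
    - {"offset": [-1.9,-36.6,0],"rot": [0,0,1.21]}
    - {"offset": [-1.9,-36.6,0],"rot": [0,0,1.21]}
    - {"offset": [-1.9,-36.6,0],"rot": [0,0,1.21]}
    - {"offset": [-1.9,-36.6,0],"rot": [0,0,1.21]}
    - {"offset": [-1.9,-36.6,0],"rot": [0,0,1.21]}
    - {"offset": [-1.9,-36.6,0],"rot": [0,0,1.21]}
    - {"offset": [-1.9,-36.6,0],"rot": [0,0,1.21]}
    - {"offset": [-1.9,-36.6,0],"rot": [0,0,1.21]}
    - {"offset": [-1.9,-36.6,0],"rot": [0,0,1.21]}
    - {"offset": [-1.9,-36.6,0],"rot": [0,0,1.21]}
    - {"offset": [-1.9,-36.6,0],"rot": [0,0,1.21]}
    - {"offset": [-1.9,-36.6,0],"rot": [0,0,1.21]}

```text
time: 12.37
position: [0.5256, -0.3019, 0.1966]
tool_rot: [3.141, -0.004, 2.748]
force: [1.2, 0.8, -5.3]
grip_width: 0.279
grasp_force: 70.1
```

Call:
drive_tool:
  increments:
    - {"offset": [0,0,-4],"rot": [0,0,0]}
    - {"offset": [0,0,-8],"rot": [0,0,0]}
    - {"offset": [0,0,-11],"rot": [0,0,0]}
    - {"offset": [0,0,-13],"rot": [0,0,0]}
    - {"offset": [0,0,-13],"rot": [0,0,0]}
    - {"offset": [0,0,-13],"rot": [0,0,0]}

```text
time: 12.87
position: [0.5268, -0.298, 0.0676]
tool_rot: [3.14, -0.004, 2.753]
force: [0.3, -0.1, -4.9]
grip_width: 0.279
grasp_force: 70.1
```

Run:
```python
from mst import *
o,im,W=wworld('t1'); print(o['time'],o['position'],o['tool_rot'],o['grip_width'],o['force'])
z=W[...,2]*1000
g=(z>10)&(z<20)&(abs(W[...,0]-.53)<.12)&(abs(W[...,1]+.3)<.12);q=W[g]*1000;print('tray rim',len(q),cv2.minAreaRect(q[:,:2].astype(np.float32)))
p=o['position'];g=(z>60)&(z<105)&(np.hypot(W[...,0]-p[0],W[...,1]-p[1])<.085);
Rt=R.from_euler('xyz',o['tool_rot']).as_matrix();T=(W-np.array(p))@Rt*1000
q=T[g&(abs(T[...,1])<16)&(T[...,2]<0)&(T[...,2]>-35)&(abs(T[...,0])>18)];print('bar top z(tool) vs x',[(x,np.median(q[abs(q[:,0]-x)<6][:,2]).round(1)) for x in range(-65,70,12) if (abs(q[:,0]-x)<6).sum()>5],np.percentile(q[:,0],[.5,99.5]))
```

```text
12.8667 [ 0.52684699 -0.29804239  0.06755947] [ 3.14037659 -0.00398763  2.75306373] 0.27947159518708997 [ 0.27415579 -0.08225447 -4.87539263]
tray rim 5043 ((510.0833740234375, -289.8180847167969), (99.01325225830078, 221.0408477783203), 67.43186950683594)
bar top z(tool) vs x [(-41, np.float64(-18.2)), (-29, np.float64(-18.2)), (-17, np.float64(-18.2)), (19, np.float64(-18.2)), (31, np.float64(-18.2)), (43, np.float64(-18.2)), (55, np.float64(-18.2)), (67, np.float64(-16.8))] [-44.48072507  71.47772894]
```

Call:
drive_tool:
  increments:
    - {"offset": [0.3,-0.1,-2],"rot": [0,0,0]}
    - {"offset": [0.3,-0.1,-3.5],"rot": [0,0,0]}
    - {"offset": [0.3,-0.1,-4.7],"rot": [0,0,0]}
    - {"offset": [0.3,-0.1,-5.5],"rot": [0,0,0]}
    - {"offset": [0.3,-0.1,-5.9],"rot": [0,0,0]}
    - {"offset": [0.3,-0.1,-6],"rot": [0,0,0]}
    - {"offset": [0.3,-0.1,-6.1],"rot": [0,0,0]}
    - {"offset": [0.3,-0.1,-6.1],"rot": [0,0,0]}

```text
time: 13.58
position: [0.5315, -0.3013, 0.0088]
tool_rot: [3.142, 0.001, 2.752]
force: [-0.2, -0.1, -4.4]
grip_width: 0.282
grasp_force: 70.1
```

Call:
drive_tool:
  increments:
    - {"offset": [0,0,0],"rot": [0,0,0]}
    - {"offset": [0,0,0],"rot": [0,0,0]}
    - {"offset": [0,0,0],"rot": [0,0,0]}
    - {"offset": [0,0,0],"rot": [0,0,0]}
    - {"offset": [0,0,2],"rot": [0,0,0]}
    - {"offset": [0,0,6],"rot": [0,0,0]}
    - {"offset": [0,0,10],"rot": [0,0,0]}
    - {"offset": [0,0,14],"rot": [0,0,0]}
    - {"offset": [0,0,14],"rot": [0,0,0]}
    - {"offset": [0,0,14],"rot": [0,0,0]}
  gripper: 0.55

```text
time: 14.42
position: [0.5332, -0.3019, 0.1519]
tool_rot: [-3.141, 0.007, 2.752]
force: [0.8, 0.1, -0.0]
grip_width: 0.55
grasp_force: 0.0
```

Run:
```python
from mst import *
o,im,W=wworld('t2'); print(o['time'],o['position'],o['tool_rot'],o['force'])
z=W[...,2]*1000
a=np.radians(-22.5);q=W[...,:2]-np.array([.5295,-.3]);L=np.stack([q[...,0]*np.cos(a)+q[...,1]*np.sin(a),-q[...,0]*np.sin(a)+q[...,1]*np.cos(a)],-1)*1000
g=(abs(L[...,0])<100)&(abs(L[...,1])<35)&(z>21)&(z<32);b=L[g];print('bar',len(b),cv2.minAreaRect(b.astype(np.float32)),np.percentile(z[g],[5,50,95]))
g=(z>11)&(z<18)&(abs(L[...,1])<60)&(abs(L[...,0])<95);b=L[g];print('rim',len(b),np.percentile(b,[.5,99.5],axis=0).round(1).tolist())
```

```text
14.4167 [ 0.53319911 -0.30194744  0.15188648] [-3.14063717  0.00739861  2.75177697] [ 0.78813034  0.13178777 -0.03188854]
bar 3851 ((0.0973052978515625, -0.15399169921875), (137.4141845703125, 26.872819900512695), 0.6674239039421082) [22.67235657 24.12130057 25.20501169]
rim 3415 [[-90.1, -47.0], [87.9, 51.2]]
```

The master lies centred in the tray, with its top at 24 mm. Now to the strip.

Call:
drive_tool:
  increments:
    - {"offset": [-1,3,3],"rot": [0,0,0.1]}
    - {"offset": [-5,63,5],"rot": [0,0,0.61]}
    - {"offset": [-5,63,5],"rot": [0,0,0.61]}
    - {"offset": [-5,63,5],"rot": [0,0,0.61]}
    - {"offset": [-5,63,5],"rot": [0,0,0.61]}
    - {"offset": [-5,63,5],"rot": [0,0,0.61]}
    - {"offset": [-5,63,5],"rot": [0,0,0.61]}
    - {"offset": [-5,63,5],"rot": [0,0,0.61]}
    - {"offset": [-5,63,5],"rot": [0,0,0.61]}
    - {"offset": [-5,63,5],"rot": [0,0,0.61]}
    - {"offset": [-5,63,5],"rot": [0,0,0.61]}
    - {"offset": [-5,63,5],"rot": [0,0,0.61]}

```text
time: 15.47
position: [0.489, 0.1858, 0.1915]
tool_rot: [-3.141, -0.003, -2.922]
force: [1.0, -0.4, 1.0]
grip_width: 0.547
grasp_force: 0.0
```

Call:
drive_tool:
  increments:
    - {"offset": [0,18,0],"rot": [0,0,0]}
    - {"offset": [0,18,0],"rot": [0,0,0]}
    - {"offset": [0,18,0],"rot": [0,0,0]}
    - {"offset": [0,18,0],"rot": [0,0,0]}
    - {"offset": [0,18,0],"rot": [0,0,0]}
    - {"offset": [0,18,0],"rot": [0,0,0]}
    - {"offset": [0,18,0],"rot": [0,0,0]}
    - {"offset": [0,18,0],"rot": [0,0,0]}

```text
time: 16.13
position: [0.4905, 0.3626, 0.1914]
tool_rot: [-3.139, -0.002, -2.923]
force: [1.3, 0.5, 0.9]
grip_width: 0.549
grasp_force: 0.0
```

```bash
cat > strip.py <<'E'
from mst import *
import sys
o,im,W=wworld(sys.argv[1]); print(o['time'],o['position'],o['tool_rot'],o['force'])
z=W[...,2]
g=(np.hypot(W[...,0]-.5204,W[...,1]-.3474)<.09)&(z>.009)&(z<.024);m=cv2.morphologyEx(g.astype(np.uint8),cv2.MORPH_OPEN,np.ones((3,3)))
n,l,s,_=cv2.connectedComponentsWithStats(m);k=1+s[1:,4].argmax();q=W[l==k]*1000
print(len(q),cv2.minAreaRect(q[:,:2].astype(np.float32)),np.median(q[:,2]))
E
python3 strip.py s1
```

```text
16.1333 [0.49054784 0.36256873 0.19144781] [-3.13924805e+00 -2.43464066e-03 -2.92256511e+00] [1.27978069 0.49524023 0.90209081]
2858 ((521.3026733398438, 347.47393798828125), (140.30833435058594, 27.136920928955078), 12.813990592956543) 16.60312669135144
```

Call:
drive_tool:
  increments:
    - {"offset": [-1.3,-2.5,-4],"rot": [0,0,0.005]}
    - {"offset": [-1.3,-2.5,-8],"rot": [0,0,0.005]}
    - {"offset": [-1.3,-2.5,-12],"rot": [0,0,0.005]}
    - {"offset": [-1.3,-2.5,-15],"rot": [0,0,0.005]}
    - {"offset": [-1.3,-2.5,-17],"rot": [0,0,0.005]}
    - {"offset": [-1.3,-2.5,-18.5],"rot": [0,0,0.005]}
    - {"offset": [-1.3,-2.5,-19.1],"rot": [0,0,0.005]}
    - {"offset": [-1.3,-2.5,-19.1],"rot": [0,0,0.005]}
    - {"offset": [-1.3,-2.5,-19.1],"rot": [0,0,0.005]}

```text
time: 16.93
position: [0.4785, 0.3399, 0.0031]
tool_rot: [3.141, 0.002, -2.917]
force: [0.6, 0.4, 0.4]
grip_width: 0.549
grasp_force: 0.0
```

Call:
drive_tool:
  increments:
    - {"offset": [0,0,0],"rot": [0,0,0]}
    - {"offset": [0,0,0],"rot": [0,0,0]}
    - {"offset": [0,0,0],"rot": [0,0,0]}
    - {"offset": [0,0,0],"rot": [0,0,0]}
    - {"offset": [0,0,0],"rot": [0,0,0]}
    - {"offset": [0,0,0],"rot": [0,0,0]}
  gripper: 0.1
  grip_force: 35

```text
time: 17.43
position: [0.4788, 0.3404, 0.0039]
tool_rot: [3.141, 0.003, -2.917]
force: [-1.0, -1.6, 6.4]
grip_width: 0.29
grasp_force: 34.5
```

Call:
drive_tool:
  increments:
    - {"offset": [0,0,3],"rot": [0,0,0]}
    - {"offset": [0,0,7],"rot": [0,0,-0.12]}
    - {"offset": [6.9,-22.7,8.5],"rot": [0,0,-1.828]}
    - {"offset": [6.9,-22.7,8.5],"rot": [0,0,-1.828]}
    - {"offset": [6.9,-22.7,8.5],"rot": [0,0,-1.828]}
    - {"offset": [6.9,-22.7,8.5],"rot": [0,0,-1.828]}
    - {"offset": [6.9,-22.7,8.5],"rot": [0,0,-1.828]}
    - {"offset": [6.9,-22.7,8.5],"rot": [0,0,-1.828]}
    - {"offset": [6.9,-22.7,8.5],"rot": [0,0,-1.828]}
    - {"offset": [6.9,-22.7,8.5],"rot": [0,0,-1.828]}
    - {"offset": [6.9,-22.7,8.5],"rot": [0,0,-1.828]}
    - {"offset": [6.9,-22.7,8.5],"rot": [0,0,-1.828]}

```text
time: 18.43
position: [0.5467, 0.1126, 0.0875]
tool_rot: [3.141, -0.0, 1.99]
force: [-0.2, -0.3, -1.1]
grip_width: 0.288
grasp_force: 34.8
```

Call:
drive_tool:
  increments:
    - {"offset": [0,0,0],"rot": [0,0,-0.55]}
    - {"offset": [0,0,0],"rot": [0,0,-0.55]}
    - {"offset": [0,0,0],"rot": [0,0,-0.55]}
    - {"offset": [0,0,0],"rot": [0,0,-0.55]}
    - {"offset": [0,0,0],"rot": [0,0,-0.55]}
    - {"offset": [0,0,0],"rot": [0,0,-0.55]}
    - {"offset": [0,0,0],"rot": [0,0,-0.55]}

```text
time: 19.02
position: [0.5465, 0.113, 0.0873]
tool_rot: [3.141, -0.0, 1.449]
force: [-0.4, 0.1, -0.6]
grip_width: 0.291
grasp_force: 34.8
```

```bash
cat > hand.py <<'E'
from mst import *
import sys
o,im,W=wworld(sys.argv[1]); p=np.array(o['position']);print(o['time'],p.round(4),o['tool_rot'].round(4) if hasattr(o['tool_rot'],'round') else o['tool_rot'],o['grip_width'],np.round(o['force'],1))
T=(W-p)@R.from_euler('xyz',o['tool_rot']).as_matrix()*1000
g=(abs(T[...,1])<20)&(T[...,2]<-6)&(T[...,2]>-28)&(T[...,0]<-16)&(T[...,0]>-125);q=T[g];S=stand(W)*1000;s=S[g]
print('bar in tool',len(q),cv2.minAreaRect(q[:,:2].astype(np.float32)),'xmin',np.percentile(q[:,0],.5))
print('top z(world) vs tool x',[(x,np.nanmedian(s[abs(q[:,0]-x)<5][:,2]).round(1)) for x in (-105,-90,-75,-60,-45,-30,-20)  if (abs(q[:,0]-x)<5).any()])
k=q[(q[:,0]<-25)&(q[:,0]>-100)];print([(x,np.percentile(s[abs(q[:,0]-x)<6][:,0],[3,97]).round(1).tolist(),np.median(s[abs(q[:,0]-x)<6][:,1]).round(1)) for x in (-95,-75,-55,-35) if (abs(q[:,0]-x)<6).sum()>20])
print('stand ymin of bar',np.percentile(s[:,1],[.3,1]).round(1),'tcp stand',stand(p[None])*1000)
E
python3 hand.py h1
```

```text
19.0167 [0.5465 0.113  0.0873] [ 3.1410e+00 -2.0000e-04  1.4489e+00] 0.2913958303967297 [-0.4  0.1 -0.6]
bar in tool 2357 ((-34.18281555175781, -1.831686019897461), (36.65996170043945, 26.20330810546875), 0.9612221717834473) xmin -51.33334164774871
top z(world) vs tool x [(-45, np.float64(99.6)), (-30, np.float64(99.7)), (-20, np.float64(99.8))]
[(-55, [-19.2, 1.9], np.float64(108.3)), (-35, [-19.9, 4.7], np.float64(123.8))]
stand ymin of bar [107.  107.5] tcp stand [[ -2.61352739 158.34307359  87.32055531]]
```

Call:
drive_tool:
  increments:
    - {"offset": [0.25,0,-1],"rot": [0,0,0.0885]}
    - {"offset": [0.25,0,-2],"rot": [0,0,0.0885]}
    - {"offset": [0.25,0,-3],"rot": [0,0,0.0885]}
    - {"offset": [0.25,0,-4],"rot": [0,0,0.0885]}
    - {"offset": [0.25,0,-4.6],"rot": [0,0,0.0885]}
    - {"offset": [0.25,0,-5],"rot": [0,0,0.0885]}
    - {"offset": [0.25,0,-5.2],"rot": [0,0,0.0885]}
    - {"offset": [0.25,0,-5.2],"rot": [0,0,0.0885]}
    - {"offset": [0.25,0,-5.2],"rot": [0,0,0.0885]}

```text
time: 19.82
position: [0.5493, 0.1128, 0.0352]
tool_rot: [3.141, -0.0, 1.535]
force: [-0.4, -0.5, -1.2]
grip_width: 0.291
grasp_force: 34.8
```

```bash
python3 hand.py h2
python3 - <<'E'
from mst import *
# re-estimate stand's y-axis direction & x from the master image m1 (base/anvil edges)
d=np.load('pics/m1.npz')
P,im,dp,c=None,None,None,None
im,dp=manip.get_image('top');c=manip.get_calibration('top');P=cloud(dp,c);S=stand(P)*1000;z=S[...,2]
g=(z>22)&(z<60)&(abs(S[...,0])<25)&(S[...,1]>40)&(S[...,1]<200)
q=S[(z>39)&(z<60)&(abs(S[...,0])<25)&(S[...,1]>30)&(S[...,1]<135)];print('top cam strip',len(q),cv2.minAreaRect(q[:,:2].astype(np.float32)))
E
```

```text
19.8167 [0.5493 0.1128 0.0352] [ 3.1410e+00 -1.0000e-04  1.5354e+00] 0.2914110333106168 [-0.4 -0.5 -1.2]
bar in tool 2343 ((-34.0990104675293, -1.8375329971313477), (36.43585968017578, 26.148712158203125), 0.9977466464042664) xmin -51.329875590004626
top z(world) vs tool x [(-45, np.float64(47.5)), (-30, np.float64(47.6)), (-20, np.float64(47.7))]
[(-55, [-11.8, 8.7], np.float64(108.1)), (-35, [-14.1, 10.5], np.float64(123.3))]
stand ymin of bar [106.6 107.4] tcp stand [[  0.15887272 158.23827798  35.21208663]]
top cam strip 248 ((-2.6820011138916016, 81.58041381835938), (34.8330078125, 91.40477752685547), 7.569764614105225)
```

Call:
drive_tool:
  increments:
    - {"offset": [-0.02,-0.6,-0.03],"rot": [0,0,0]}
    - {"offset": [-0.04,-1.2,-0.07],"rot": [0,0,0]}
    - {"offset": [-0.06,-1.8,-0.07],"rot": [0,0,0]}
    - {"offset": [-0.08,-2.4,-0.07],"rot": [0,0,0]}
    - {"offset": [-0.1,-3,-0.07],"rot": [0,0,0]}
    - {"offset": [-0.1,-3,-0.07],"rot": [0,0,0]}
    - {"offset": [-0.1,-3,-0.07],"rot": [0,0,0]}

```text
time: 20.5
position: [0.5481, 0.0819, 0.0343]
tool_rot: [3.142, 0.0, 1.534]
force: [-0.2, -0.1, -0.1]
grip_width: 0.29
grasp_force: 34.8
```

```bash
python3 hand.py h3
python3 - <<'E'
from mst import *
im,dp=manip.get_image('scene');c=manip.get_calibration('scene');T=np.array(c['extrinsics']);K=np.array(c['K'])
def px(p):
    q=T[:3,:3].T@(np.array(p)-T[:3,3]);return (K@q/q[2])[:2]
print(px((.544,-.045,.04)),px((.5493,.11,.04)))
u,v=px((.545,.02,.04)).astype(int)
cv2.imwrite('pics/sc3.png',cv2.resize(im[v-40:v+35,u-60:u+50],None,fx=7,fy=7,interpolation=cv2.INTER_CUBIC)[:,:,::-1])
E
```

```text
20.5 [0.5481 0.0819 0.0343] [3.1415e+00 2.0000e-04 1.5340e+00] 0.2897175378223991 [-0.2 -0.1 -0.1]
bar in tool 2355 ((-34.42134094238281, -1.8029603958129883), (37.095577239990234, 26.277599334716797), 0.8330528736114502) xmin -51.35560849338988
top z(world) vs tool x [(-45, np.float64(46.8)), (-30, np.float64(46.9)), (-20, np.float64(46.9))]
[(-55, [-12.3, 8.4], np.float64(77.2)), (-35, [-14.4, 10.2], np.float64(92.3))]
stand ymin of bar [75.6 76.4] tcp stand [[-3.80235236e-02  1.27222547e+02  3.43247663e+01]]
[308.63482824 216.3632467 ] [368.78662376 208.19707435]
```

View pics/sc3.png

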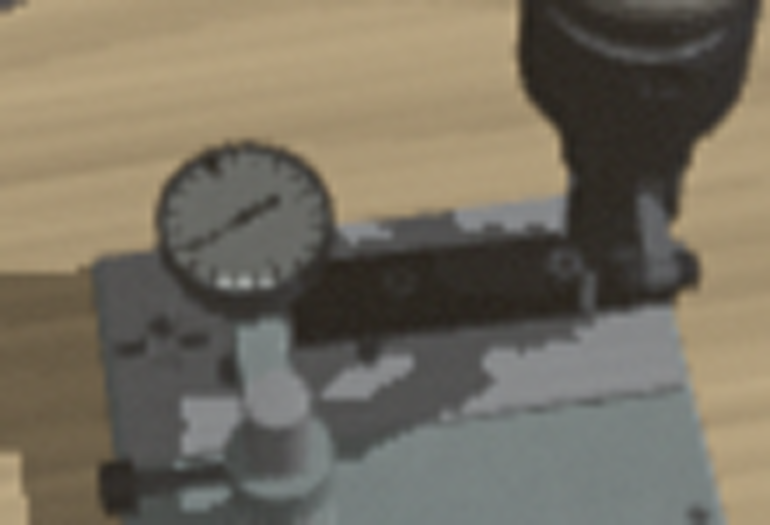

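The strip lies flat on the anvil clear of both pins; the pin heads show at (368,350) and (228,368). Next I slide it under the spindle.

Call:
drive_tool:
  increments:
    - {"offset": [-0.01,-0.3,0],"rot": [0,0,0]}
    - {"offset": [-0.02,-0.6,0],"rot": [0,0,0]}
    - {"offset": [-0.03,-0.9,0],"rot": [0,0,0]}
    - {"offset": [-0.04,-1.2,0],"rot": [0,0,0]}
    - {"offset": [-0.05,-1.5,0],"rot": [0,0,0]}
    - {"offset": [-0.06,-1.8,0],"rot": [0,0,0]}
    - {"offset": [-0.07,-2.1,0],"rot": [0,0,0]}
    - {"offset": [-0.08,-2.4,0],"rot": [0,0,0]}
    - {"offset": [-0.09,-2.6,0],"rot": [0,0,0]}
    - {"offset": [-0.09,-2.6,0],"rot": [0,0,0]}
    - {"offset": [-0.09,-2.6,0],"rot": [0,0,0]}

```text
time: 21.52
position: [0.547, 0.0556, 0.0342]
tool_rot: [-3.141, 0.001, 1.535]
force: [0.0, -0.4, 0.0]
grip_width: 0.289
grasp_force: 34.8
```

Call:
drive_tool:
  increments:
    - {"offset": [-0.003,-0.1,0],"rot": [0,0,0]}
    - {"offset": [-0.006,-0.2,0],"rot": [0,0,0]}
    - {"offset": [-0.009,-0.3,0],"rot": [0,0,0]}
    - {"offset": [-0.009,-0.3,0],"rot": [0,0,0]}

```text
time: 21.85
position: [0.547, 0.0535, 0.0343]
tool_rot: [3.142, 0.0, 1.535]
force: [0.1, -0.3, -0.5]
grip_width: 0.285
grasp_force: 34.8
```

Call:
drive_tool:
  increments:
    - {"offset": [-0.003,-0.1,0],"rot": [0,0,0]}
    - {"offset": [-0.006,-0.2,0],"rot": [0,0,0]}
    - {"offset": [-0.006,-0.2,0],"rot": [0,0,0]}
    - {"offset": [-0.006,-0.2,0],"rot": [0,0,0]}

```text
time: 22.18
position: [0.547, 0.0514, 0.0343]
tool_rot: [3.141, 0.0, 1.535]
force: [0.4, 1.0, -1.1]
grip_width: 0.287
grasp_force: 34.8
```

Call:
drive_tool:
  increments:
    - {"offset": [-0.003,-0.08,0],"rot": [0,0,0]}
    - {"offset": [-0.006,-0.16,0],"rot": [0,0,0]}
    - {"offset": [-0.006,-0.16,0],"rot": [0,0,0]}
    - {"offset": [-0.006,-0.16,0],"rot": [0,0,0]}

```text
time: 22.52
position: [0.547, 0.0498, 0.0343]
tool_rot: [3.141, 0.0, 1.535]
force: [-0.6, 1.3, -0.6]
grip_width: 0.29
grasp_force: 34.8
```

Call:
drive_tool:
  increments:
    - {"offset": [-0.003,-0.08,0],"rot": [0,0,0]}
    - {"offset": [-0.006,-0.16,0],"rot": [0,0,0]}
    - {"offset": [-0.006,-0.16,0],"rot": [0,0,0]}
    - {"offset": [-0.006,-0.16,0],"rot": [0,0,0]}

```text
time: 22.85
position: [0.5469, 0.0482, 0.0343]
tool_rot: [3.141, 0.0, 1.535]
force: [-0.4, 0.4, -1.4]
grip_width: 0.289
grasp_force: 34.8
```

Call:
drive_tool:
  increments:
    - {"offset": [-0.003,-0.06,0],"rot": [0,0,0]}
    - {"offset": [-0.005,-0.13,0],"rot": [0,0,0]}
    - {"offset": [-0.005,-0.13,0],"rot": [0,0,0]}
    - {"offset": [-0.005,-0.13,0],"rot": [0,0,0]}

```text
time: 23.18
position: [0.5469, 0.0471, 0.0343]
tool_rot: [3.141, 0.0, 1.535]
force: [0.5, 0.1, -1.1]
grip_width: 0.289
grasp_force: 34.8
```

Call:
drive_tool:
  increments:
    - {"offset": [-0.003,-0.06,0],"rot": [0,0,0]}
    - {"offset": [-0.005,-0.13,0],"rot": [0,0,0]}
    - {"offset": [-0.005,-0.13,0],"rot": [0,0,0]}
    - {"offset": [-0.005,-0.13,0],"rot": [0,0,0]}

```text
time: 23.52
position: [0.5467, 0.0457, 0.0343]
tool_rot: [3.142, 0.0, 1.535]
force: [0.4, 0.2, -0.6]
grip_width: 0.291
grasp_force: 34.8
```

Call:
drive_tool:
  increments:
    - {"offset": [-0.003,-0.06,0],"rot": [0,0,0]}
    - {"offset": [-0.005,-0.13,0],"rot": [0,0,0]}
    - {"offset": [-0.005,-0.13,0],"rot": [0,0,0]}
    - {"offset": [-0.005,-0.13,0],"rot": [0,0,0]}

```text
time: 23.85
position: [0.5467, 0.0444, 0.0343]
tool_rot: [3.141, 0.0, 1.535]
force: [-0.1, 0.3, -1.5]
grip_width: 0.29
grasp_force: 34.8
```

Call:
drive_tool:
  increments:
    - {"offset": [-0.003,-0.06,0],"rot": [0,0,0]}
    - {"offset": [-0.005,-0.13,0],"rot": [0,0,0]}
    - {"offset": [-0.005,-0.13,0],"rot": [0,0,0]}
    - {"offset": [-0.005,-0.13,0],"rot": [0,0,0]}

```text
time: 24.18
position: [0.5467, 0.043, 0.0343]
tool_rot: [3.142, 0.0, 1.535]
force: [-0.1, 0.2, -0.9]
grip_width: 0.29
grasp_force: 34.8
```

```bash
python3 hand.py h4
python3 - <<'E'
from mst import *
d=np.load('pics/h4.npz')['d']
im,dp=manip.get_image('scene');c=manip.get_calibration('scene');P=cloud(dp,c);S=stand(P)*1000
g=(abs(S[...,0])<11)&(S[...,1]<-14)&(S[...,1]>-60)&(S[...,2]>25)&(S[...,2]<70)
q=S[g]
for y in range(-56,-13,3):
    k=abs(q[:,1]-y)<1.5; print(y,k.sum(),np.percentile(q[k,2],[10,50,90]).round(1) if k.sum()>2 else '')
E
```

```text
24.1833 [0.5467 0.043  0.0343] [3.1415e+00 2.0000e-04 1.5352e+00] 0.2896130723600608 [-0.1  0.2 -0.9]
bar in tool 2427 ((-34.37841033935547, 2.377804756164551), (34.65435028076172, 36.94157028198242), 89.37963104248047) xmin -51.373176938863416
top z(world) vs tool x [(-45, np.float64(46.7)), (-30, np.float64(46.8)), (-20, np.float64(46.9))]
[(-55, [-11.2, 18.7], np.float64(38.4)), (-35, [-14.4, 10.1], np.float64(53.6))]
stand ymin of bar [36.8 37.5] tcp stand [[-0.15217059 88.38357182 34.29565394]]
-56 0 
-53 3 [25.8 26.4 27.1]
-50 8 [28.1 29.5 31.1]
-47 9 [27.7 28.8 30.8]
-44 9 [29.1 29.4 32.4]
-41 10 [29.  30.6 31.9]
-38 8 [29.8 39.6 42.8]
-35 7 [40.2 43.  45. ]
-32 7 [34.8 43.1 45.1]
-29 7 [39.  42.9 43.9]
-26 9 [28.3 31.1 40.1]
-23 9 [39.  43.  43.8]
-20 8 [42.3 43.1 46.6]
-17 5 [30.4 43.7 46.7]
-14 4 [40.6 46.8 47.2]
```

The scene depth puts the stop's face near y=-27.5, with the strip's end about 2 to 3 mm short of it. I continue gently.

Call:
drive_tool:
  increments:
    - {"offset": [-0.003,-0.05,0],"rot": [0,0,0]}
    - {"offset": [-0.005,-0.1,0],"rot": [0,0,0]}
    - {"offset": [-0.005,-0.1,0],"rot": [0,0,0]}
    - {"offset": [-0.005,-0.1,0],"rot": [0,0,0]}

```text
time: 24.62
position: [0.5466, 0.0422, 0.0343]
tool_rot: [3.142, 0.0, 1.535]
force: [-0.2, 1.0, -1.3]
grip_width: 0.289
grasp_force: 34.8
```

Call:
drive_tool:
  increments:
    - {"offset": [-0.003,-0.05,0],"rot": [0,0,0]}
    - {"offset": [-0.005,-0.1,0],"rot": [0,0,0]}
    - {"offset": [-0.005,-0.1,0],"rot": [0,0,0]}
    - {"offset": [-0.005,-0.1,0],"rot": [0,0,0]}

```text
time: 24.95
position: [0.5466, 0.0412, 0.0343]
tool_rot: [3.142, 0.0, 1.535]
force: [0.9, 0.9, -0.8]
grip_width: 0.289
grasp_force: 34.8
```

Call:
drive_tool:
  increments:
    - {"offset": [-0.003,-0.04,0],"rot": [0,0,0]}
    - {"offset": [-0.003,-0.08,0],"rot": [0,0,0]}
    - {"offset": [-0.003,-0.08,0],"rot": [0,0,0]}
    - {"offset": [-0.003,-0.08,0],"rot": [0,0,0]}

```text
time: 25.28
position: [0.5466, 0.0412, 0.0344]
tool_rot: [3.141, -0.001, 1.536]
force: [-0.4, 3.9, -1.3]
grip_width: 0.287
grasp_force: 34.8
```

Call:
drive_tool:
  increments:
    - {"offset": [0,-0.03,0],"rot": [0,0,0]}
    - {"offset": [0,-0.06,0],"rot": [0,0,0]}
    - {"offset": [0,-0.06,0],"rot": [0,0,0]}
    - {"offset": [0,-0.06,0],"rot": [0,0,0]}

```text
time: 25.62
position: [0.5466, 0.0412, 0.0344]
tool_rot: [3.141, -0.001, 1.536]
force: [-0.2, 5.3, -1.2]
grip_width: 0.289
grasp_force: 34.8
```

End stop found: about 5 N, with y stopped at 0.0412. I ease off slightly and move towards the side pins.

Call:
drive_tool:
  increments:
    - {"offset": [0.05,0.07,0],"rot": [0,0,0]}
    - {"offset": [0.1,0.07,0],"rot": [0,0,0]}
    - {"offset": [0.12,0.07,0],"rot": [0,0,0]}
    - {"offset": [0.12,0.07,0],"rot": [0,0,0]}

```text
time: 25.95
position: [0.5471, 0.0412, 0.0341]
tool_rot: [-3.14, -0.001, 1.535]
force: [-1.7, 5.5, -0.9]
grip_width: 0.29
grasp_force: 35.0
```

Call:
drive_tool:
  increments:
    - {"offset": [0.05,0,0],"rot": [0,0,0]}
    - {"offset": [0.1,0,0],"rot": [0,0,0]}
    - {"offset": [0.1,0,0],"rot": [0,0,0]}
    - {"offset": [0.1,0,0],"rot": [0,0,0]}

```text
time: 26.28
position: [0.5476, 0.0412, 0.034]
tool_rot: [-3.139, -0.001, 1.535]
force: [-2.6, 5.1, 0.4]
grip_width: 0.285
grasp_force: 35.3
```

Call:
drive_tool:
  increments:
    - {"offset": [0,0.08,0],"rot": [0,0,0]}
    - {"offset": [0.03,0.12,0],"rot": [0,0,0]}
    - {"offset": [0.06,0.12,0],"rot": [0,0,0]}
    - {"offset": [0.06,0.12,0],"rot": [0,0,0]}

```text
time: 26.62
position: [0.5488, 0.0412, 0.034]
tool_rot: [-3.14, 0.001, 1.535]
force: [-2.7, 3.2, -1.0]
grip_width: 0.291
grasp_force: 35.2
```

```bash
python3 hand.py h5
```

```text
26.6167 [0.5488 0.0412 0.034 ] [-3.1405e+00  7.0000e-04  1.5346e+00] 0.2910601486609609 [-2.7  3.2 -1. ]
bar in tool 2418 ((-33.82616424560547, 1.93621826171875), (33.65620803833008, 35.64240264892578), 89.85861206054688) xmin -50.99286757282135
top z(world) vs tool x [(-45, np.float64(46.5)), (-30, np.float64(46.6)), (-20, np.float64(46.7))]
[(-55, [-9.4, 18.4], np.float64(36.8)), (-35, [-12.2, 12.2], np.float64(51.7))]
stand ymin of bar [35.3 35.9] tcp stand [[ 2.02696736 86.58500728 34.03044673]]
```

Call:
drive_tool:
  increments:
    - {"offset": [0.05,0,0],"rot": [0,0,0]}
    - {"offset": [0.1,0,0],"rot": [0,0,0]}
    - {"offset": [0.1,0,0],"rot": [0,0,0]}
    - {"offset": [0.1,0,0],"rot": [0,0,0]}

```text
time: 27.0
position: [0.5498, 0.0411, 0.0341]
tool_rot: [-3.14, 0.001, 1.535]
force: [-4.6, 0.6, -0.8]
grip_width: 0.293
grasp_force: 35.2
```

Call:
drive_tool:
  increments:
    - {"offset": [0.05,0,0],"rot": [0,0,0]}
    - {"offset": [0.1,0,0],"rot": [0,0,0]}
    - {"offset": [0.1,0,0],"rot": [0,0,0]}
    - {"offset": [0.1,0,0],"rot": [0,0,0]}

```text
time: 27.33
position: [0.5499, 0.0412, 0.034]
tool_rot: [-3.139, 0.001, 1.535]
force: [-5.8, 1.7, 0.3]
grip_width: 0.292
grasp_force: 35.5
```

```bash
python3 - <<'E'
from h import *
print({k:np.round(v,3) for k,v in manip.observe().items()})
E
python3 hand.py h6
```

```text
{'time': np.float64(27.333), 'joint_pos': array([ 0.099,  0.461, -0.313,  1.938,  0.198,  0.775, -0.362]), 'joint_vel': array([ 0.001, -0.001,  0.001, -0.   ,  0.   , -0.004, -0.001]), 'joint_torque': array([  0.482, -44.055,  -1.94 , -22.101,   0.858,  -1.713,   0.287]), 'position': array([0.55 , 0.041, 0.034]), 'tool_rot': array([-3.139e+00,  1.000e-03,  1.535e+00]), 'force': array([-5.766,  1.712,  0.251]), 'moment': array([ 0.196,  1.31 , -0.268]), 'grasp_force': np.float64(35.484), 'grip_width': np.float64(0.292)}
27.3333 [0.5499 0.0412 0.034 ] [-3.1387e+00  1.1000e-03  1.5349e+00] 0.29166951807922237 [-5.8  1.7  0.3]
bar in tool 2449 ((-33.99873352050781, 0.9759550094604492), (35.98249816894531, 33.244041442871094), 0.009750761091709137) xmin -51.265821847639
top z(world) vs tool x [(-45, np.float64(46.5)), (-30, np.float64(46.6)), (-20, np.float64(46.6))]
[(-55, [-7.2, 17.8], np.float64(36.7)), (-35, [-11.3, 13.3], np.float64(51.8))]
stand ymin of bar [35.1 36. ] tcp stand [[ 3.17548224 86.6205836  33.97161679]]
```

The moment/force ratio (46 mm) shows that only the near pin touches. I'll rotate counter-clockwise until the far pin carries load too.

Call:
drive_tool:
  increments:
    - {"offset": [-0.03,0,0],"rot": [0,0,0.005]}
    - {"offset": [-0.06,0,0],"rot": [0,0,0.012]}
    - {"offset": [-0.06,0,0],"rot": [0,0,0.012]}
    - {"offset": [-0.06,0,0],"rot": [0,0,0.012]}

```text
time: 27.72
position: [0.5494, 0.0411, 0.034]
tool_rot: [-3.139, 0.001, 1.547]
force: [-6.1, 1.1, -0.2]
grip_width: 0.291
grasp_force: 35.6
```

```bash
cat > f.py <<'E'
from h import *
o=manip.observe();f=o['force'];m=o['moment'];print(round(float(o['time']),2),'pos',np.round(o['position'],4),'yaw',round(float(o['tool_rot'][2]),4),'F',np.round(f,1),'M',np.round(m,3),'arm mm',round(1000*float(m[2]/f[0]),1))
E
python3 f.py
```

```text
27.72 pos [0.5494 0.0411 0.034 ] yaw 1.5467 F [-6.1  1.1 -0.2] M [ 0.188  1.204 -0.333] arm mm 54.4
```

Call:
drive_tool:
  increments:
    - {"offset": [-0.04,0,0],"rot": [0,0,0.005]}
    - {"offset": [-0.07,0,0],"rot": [0,0,0.01]}
    - {"offset": [-0.07,0,0],"rot": [0,0,0.01]}
    - {"offset": [-0.07,0,0],"rot": [0,0,0.01]}

```text
time: 28.05
position: [0.5489, 0.0411, 0.034]
tool_rot: [-3.139, 0.001, 1.557]
force: [-4.2, 0.8, 0.2]
grip_width: 0.292
grasp_force: 35.5
```

```bash
python3 f.py; python3 hand.py h7
```

```text
28.05 pos [0.5489 0.0411 0.034 ] yaw 1.5567 F [-4.2  0.8  0.2] M [ 0.17   1.137 -0.322] arm mm 76.2
28.05 [0.5489 0.0411 0.034 ] [-3.1392e+00  1.0000e-03  1.5567e+00] 0.2915466776965539 [-4.2  0.8  0.2]
bar in tool 2442 ((-34.22106170654297, 1.0190105438232422), (36.390933990478516, 33.26560592651367), 0.08925757557153702) xmin -51.247666854518975
top z(world) vs tool x [(-45, np.float64(46.5)), (-30, np.float64(46.6)), (-20, np.float64(46.6))]
[(-55, [-7.8, 18.5], np.float64(36.5)), (-35, [-12.0, 12.9], np.float64(51.6))]
stand ymin of bar [35.  35.9] tcp stand [[ 2.13538599 86.47813526 33.95600247]]
```

Both pins now carry load (arm 76 mm, 4 N in all). I relax slightly, release and rise.

Call:
drive_tool:
  increments:
    - {"offset": [-0.03,-0.02,0],"rot": [0,0,0]}
    - {"offset": [-0.05,-0.04,0],"rot": [0,0,0]}
    - {"offset": [-0.05,-0.04,0],"rot": [0,0,0]}

```text
time: 28.35
position: [0.5489, 0.041, 0.034]
tool_rot: [-3.14, 0.0, 1.557]
force: [-4.6, 1.1, -1.7]
grip_width: 0.29
grasp_force: 35.4
```

```bash
python3 f.py
```

```text
28.35 pos [0.5489 0.041  0.034 ] yaw 1.557 F [-4.6  1.1 -1.7] M [ 0.249  1.132 -0.294] arm mm 64.4
```

Call:
drive_tool:
  increments:
    - {"offset": [0,0,0],"rot": [0,0,0]}
    - {"offset": [0,0,0],"rot": [0,0,0]}
    - {"offset": [0,0,0],"rot": [0,0,0]}
    - {"offset": [0,0,0],"rot": [0,0,0]}
    - {"offset": [0,0,2],"rot": [0,0,0]}
    - {"offset": [0,1,5],"rot": [0,0,0]}
    - {"offset": [0,3,9],"rot": [0,0,0]}
    - {"offset": [0,5,13],"rot": [0,0,0]}
    - {"offset": [0,5,17],"rot": [0,0,0]}
    - {"offset": [0,5,17],"rot": [0,0,0]}
    - {"offset": [0,5,17],"rot": [0,0,0]}
  gripper: 0.5

```text
time: 29.27
position: [0.5526, 0.0925, 0.2084]
tool_rot: [3.132, -0.001, 1.558]
force: [0.2, -0.5, -0.6]
grip_width: 0.5
grasp_force: 0.0
```

Run:
```python
from mst import *
o,im,W=wworld('e1'); print(o['time'],o['position'],np.round(o['force'],1))
S=stand(W)*1000; z=S[...,2]
m=(abs(S[...,0])<16)&(S[...,1]>32)&(S[...,1]<140)&(z>42)&(z<52);q=S[m];print('strip',cv2.minAreaRect(q[:,:2].astype(np.float32)),np.median(q[:,2]))
m2=(abs(S[...,0])<16)&(S[...,1]>32)&(S[...,1]<145)&(z>38)&(z<52);print('ymax',np.percentile(S[m2][:,1],[99,99.8]))
for y in (55,70,85,100,112):
    k=m&(abs(S[...,1]-y)<4);print(y,np.percentile(S[k][:,0],[3,97]).round(1))
k=(z>36)&(z<44)&(S[...,0]>13.5)&(S[...,0]<24)&(S[...,1]>30)&(S[...,1]<48);print('pin',k.sum(),S[k].mean(0) if k.any() else 0)
for yy in(-100,):
    b=(z>26)&(z<33)&(S[...,1]>60)&(S[...,1]<150);r=S[b]
    for y in(70,100,130): 
        t=r[abs(r[:,1]-y)<4];print('base x edges',y,np.percentile(t[:,0],[.3,99.7]).round(1))
b=(z>26)&(z<33)&(S[...,0]<95)&(S[...,0]>-40);print('base ymax',np.percentile(S[b][:,1],99.8))
cx,cy=Sx,Sy;mm=rect(manip.get_calibration('wrist'),o,cx-.035,cx+.035,cy-.035,cy+.035,.110,5000);g=cv2.remap(im,mm,None,cv2.INTER_CUBIC)
im2=cv2.resize(im[:, 120:520],(450,450));out=np.zeros((450,800,3),np.uint8);out[:350,:350]=g;out[:,350:]=im2;cv2.imwrite('pics/e1b.png',out[:,:,::-1])
```

```text
29.2667 [0.5525813  0.09246321 0.20842954] [ 0.2 -0.5 -0.6]
strip ((0.9110021591186523, 72.59680938720703), (25.703445434570312, 81.169677734375), 0.03913314267992973) 46.468460632816026
ymax [113.88022018 114.28424261]
55 [-11.9  12.7]
70 [-11.9  13.4]
85 [-11.9  12.9]
100 [-10.9  13.6]
112 [-11.   13.4]
pin 40 [17.38055541 41.22633413 40.05141367]
base x edges 70 [-488.2  233.5]
base x edges 100 [-547.6  257.7]
base x edges 130 [-192.3  101.2]
base ymax 152.35430450037717
```

View pics/e1b.png

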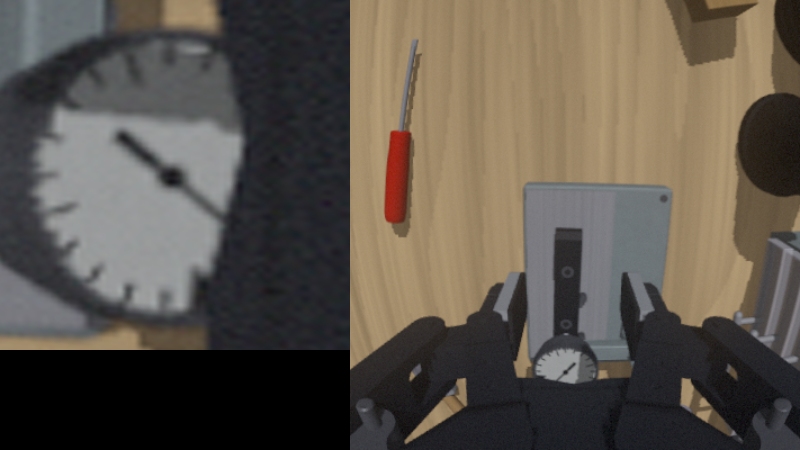

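The strip lies against the pins and the stop. The needle (tip (222,217)) stands about 36° counter-clockwise of the wedge (200,285), which is about 13 mm. The gripper is clear of everything, so I'm handing in.

```bash
python3 -c "
from plant import manip
print(manip.finish_job())"
```

```text
the job is handed in; nothing more can be done
None
```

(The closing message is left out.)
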